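# Wedge up the sample stage and hold it

## Task

Pick up the blue wedge by its post, lay it flat on the black base with its thin end towards the red-edged free side of the white stage plate, and slide it in under the plate until that edge has just lifted off its brass rests, by about 4 mm (anything from 2 to 6 mm is good). The program finishes while still gripping the wedge in that place, so that the wedge alone carries the plate's edge and the gripper does not touch the plate. Keep the glass dish standing on the plate, and leave the orange wedge and the other things on the table alone.

Things in the scene. Friction and masses are not known exactly. Their poses are not given: they have to be found in the camera images.
- tilt_base: Fixed black base plate of the tilting stage, 120 (x) by 330 (y) by 12 mm thick, flat on the table. Origin on the table surface, z up; it spans y = -230 to +100 mm. From y = -230 to -75 it is a bare apron with a white centre line (x = 0), on which the wedge is laid and slid towards +y, in under the white stage plate.
- free_edge (a point): Fixed point, axes as the base's: middle of the stage plate's lower free edge when at rest (30 mm above the table; base x = 0, y = -75 mm). +y points in under the plate. The opening there is 18 mm high above the base and 72 mm wide, between two brass rests (14 wide, at x = -43 and +43, y from 3 to 23 mm inside the edge), and free inside up to the hinge.
- stage_plate (a joint): Tilt of the stage plate about its hinge, rad: 0 = level on its rests, grows as the free edge rises. The edge is 160 mm from the hinge, so 0.025 is a lift of 4 mm. No spring: its weight alone (about 0.5 kg) holds it down, and it sinks back if the wedge is drawn out.
- plate_edge (a point): Middle of the lower free edge of the stage plate itself, moving with it. The plate is white, 94 wide (x), 160 long (y), 8 mm thick, with a red stripe along the free edge; it is hinged along x at its far (+y) end. At rest its underside is 30 mm and its top 38 mm above the table.
- wedge_grip (a point): Blue plastic wedge, about 120 g, 36 wide (x), 130 long (y). This point is the centre of its grip post, where to grasp: an upright 22 by 22 mm post, top 70 mm above the wedge's underside, rising from a 28 mm high, 30 mm long block. The point is 52 mm above the underside and 115 mm behind the thin end. z up; +y points to the thin end.
- wedge_tip (a point): Middle of the blue wedge's thin end, at its underside; axes as wedge_grip. The top slopes evenly from 8 mm high here to 28 mm high 100 mm behind (1 mm per 5 mm). It first touches the plate when this point is 50 mm in past the free edge, and lifts the edge 4 mm at 70 mm.
- steep_wedge_grip (a point): Orange wedge, same length, width and post, but steeper (8 to 44 mm high). Not needed; leave it. Point at the centre of its post, 52 mm above its underside, 50 mm towards its thick end from its middle; +y points to its thin end.
- dish: Small glass dish, 60 mm across and 14 mm high, standing loose on the stage plate near the hinge. Origin at the centre of its underside.
- oil_bottle: Amber bottle, 32 mm across, 70 mm high, loose. Origin at its underside.
- objective: Steel microscope objective, 34 mm across, 50 mm high, standing loose. Origin at its underside.
- grease_jar: White jar, 56 mm across, 50 mm high, loose. Origin at its underside.
- driver: Screwdriver with a green handle, 170 mm long, lying loose. Origin under its middle.

How it is judged:
By the outcome, as a careful person would: the job done as asked, in the order asked, and still so for the second after the job is handed in, while the arm keeps its last pose, push and grip.
It also fails if it takes over 45 s, if anything falls off the work surface, if the arm or the gripper's body presses on something with over 40 N, if the wrist force passes 120 N, or if a joint passes its speed limit or range.

## Robot

A 6-joint arm with a two-finger parallel gripper is mounted at the origin on the work surface. World frame = base frame: x ahead of the robot, y to its left, z up, the work surface at z = 0. Lengths are in m, angles in rad, forces in N, time in s.
With the tool pointing down it reaches from about 0.375 to 0.9 m from the base axis. Payload 3.1 kg.
Tool frame: the origin (TCP) lies at the very end of the fingers, on their centre line; the grasp point (between the pads) lies 19 mm behind it; y points along the fingers, x is the direction in which the jaws open and shut, and the axes are right-handed (so a half turn about y gives the same grasp; the last joint's range is limited). The gripper opens to 85 mm and grips with 20 to 120 N. Pads are 22 mm wide; open, the fingers measure 114 mm over their backs; the gripper's body (76 mm by 85 mm) begins 54 mm behind the grasp point. The pads swing forward as they close: fully open they stand 13 mm farther back than shut.
Start: joints at [0.955, 0.527, 1.433, -0, 1.181, -0.178], TCP at [0.265, 0.566, 0.231] pointing down, gripper open.
Joint ranges: [-3.08, 3.08], [-0.75, 2.2], [0.22, 2.44], [-1.43, 4.57], [0, 2.65], [-2.85, 2.85]. Speed limits (rad/s): [2.79, 2.79, 3.14, 3.14, 3.14, 3.14].

## Interface

Orientations are given as a unit quaternion [x, y, z, w].
In Python, from station import bot gives the robot as it stands.
- The arm moves only by the shell command python3 -m creep 'ROWS' [OPENING]. ROWS is JSON, one flat list of numbers, 4 for each row, row after row: the shift along the tool's x, y, z in mm, then the turn about the tool's y in degrees. In form: [tx, ty, tz, twist, tx, ty, tz, twist, ...]. A call has exactly 10 rows; each row is the pose to reach, as a shift and turn from the pose commanded when the call began, along the tool's axes at that moment; what a row does not reach only later rows make up. A row lasts 1/10 s, in which the tool goes at most 50 mm and 8.59 degrees, less where a joint would pass 70% of its speed; a pose out of reach is approached as far as the arm can. A call with a gripper value outside its range is refused whole. OPENING is the finger opening in mm, from 0 to 85.4, set as the call begins (- or left out, the last holds). The fingers move at their own pace and stop on an object; the grip force is fixed at half the most. Time passes only in rows, so rows that repeat a pose let the fingers close, or fill a call up. It gives the time, the measured TCP pose, the force and the opening at its end, in the units of the state.
- bot.get_state(): the state, without advancing time (a new reading comes with each control period).
- bot.get_image(name): name is "scene" or "top"; returns a dict with "image" (420x560x3 uint8, red, green, blue), "camera_matrix" (3x3 intrinsics, pixels), "k1" (the pictures are not rectified: a ray, as slopes to the right and down, at radius r is drawn at 1 + k1 r^2 times it, then the intrinsics apply), "extrinsics" (4x4, takes a point from camera to world coordinates). Camera axes: x right, y down, z forward; pixel columns grow to the right and rows downward; lengths in m; the calibration is good to about 2 mm. A picture is of the moment at which its call begins. There is no depth.
- bot.hand_in(): hands the job in, once; it reports no verdict.
The state is a dict: "clock": time; "joint_pos": joint angles; "dq": joint speeds; "effort": joint torques, N m; "eef_pos": TCP position; "eef_rot": TCP orientation; "force": force on the tool from outside, world axes, zero at the start; "ft_torque": the same for the moment, N m; "opening": opening from 0.0 (shut) to 1.0 (fully open).
Only numpy, scipy, OpenCV 4.12 (cv2) and the standard library are available. Lean on these libraries where they do the work, as an engineer would, in place of code of your own. Each camera call takes 0.05 s, during which the arm holds its last target.

## Working session

There is one attempt and no reset: what is moved stays moved. The work goes in short steps, Python scripts to look and compute and a shell command to move; the robot and the scene stay as the last step left them, time stands still between calls to the robot, and variables do not carry over. Pictures are saved under pics/ and viewed, and the job is handed in when it is done.

```bash
ls; mkdir -p pics
python3 - <<'E'
from station import bot
import cv2,json,numpy as np
s=bot.get_state();print({k:np.round(v,4).tolist() for k,v in s.items()})
for n in("scene","top"):
    d=bot.get_image(n);cv2.imwrite(f"pics/{n}0.png",d["image"][:,:,::-1])
    print(n,d["camera_matrix"],d["k1"],d["extrinsics"])
E
```

```text
pics
{'clock': 0.0, 'joint_pos': [0.9545, 0.5285, 1.434, -0.0, 1.1814, -0.1785], 'dq': [-0.0015, 0.0007, -0.0008, -0.0007, 0.0002, -0.0], 'effort': [-0.0006, -44.235, -17.8022, -0.0001, 0.0083, 0.0], 'eef_pos': [0.2645, 0.5654, 0.2303], 'eef_rot': [0.5969, 0.3788, -0.3802, -0.5963], 'force': [0.1877, 0.3417, -0.1057], 'ft_torque': [-0.0105, -0.0141, -0.0029], 'opening': 0.9985}
scene [[395.66320117   0.         274.10093113]
 [  0.         395.66320117 205.70184514]
 [  0.           0.           1.        ]] 4.411397451763417e-05 [[-0.66628494  0.48903492 -0.56294692  1.08915905]
 [ 0.74539604  0.45823402 -0.48415527  0.54644069]
 [ 0.02119259 -0.74220377 -0.66983912  0.6935342 ]
 [ 0.          0.          0.          1.        ]]
top [[460.95740626   0.         280.88413937]
 [  0.         460.95740626 207.10117977]
 [  0.           0.           1.        ]] -0.13834603323245273 [[ 0.00671194 -0.98496321  0.17263381  0.35336175]
 [-0.99994585 -0.00523806  0.00899174  0.08495224]
 [-0.00795226 -0.17268481 -0.98494503  1.42957027]
 [ 0.          0.          0.          1.        ]]
```

View pics/scene0.png

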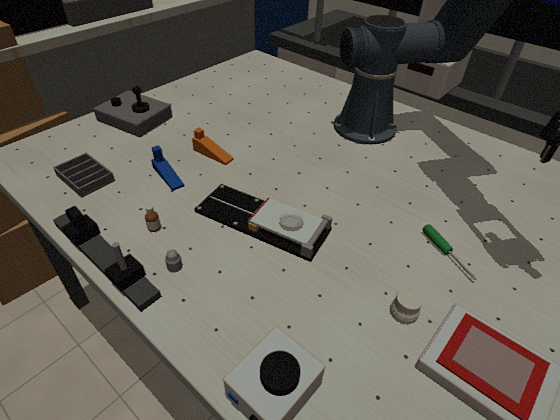

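View pics/top0.png

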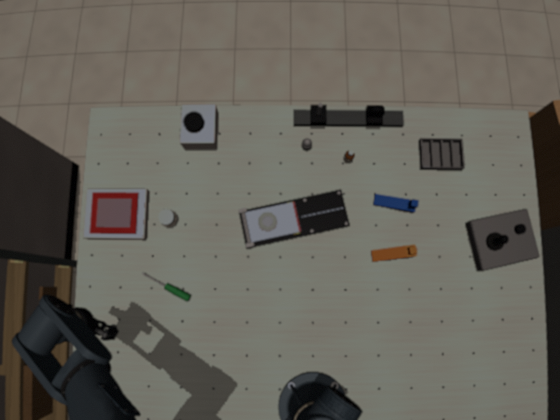

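```bash
cat > h.py <<'E'
from station import bot
import cv2,numpy as np
def cal(d): return np.array(d["camera_matrix"]),np.array([d["k1"],0,0,0,0.]),np.array(d["extrinsics"])
def ray(d,px):
    K,D,E=cal(d);p=cv2.undistortPoints(np.array(px,float).reshape(-1,1,2),K,D)[:,0]
    return E[:3,3],np.c_[p,np.ones(len(p))]@E[:3,:3].T
def plane(d,px,z):
    o,r=ray(d,px);return o+r*((z-o[2])/r[:,2])[:,None]
def proj(d,P):
    K,D,E=cal(d);R=E[:3,:3].T
    return cv2.projectPoints(np.array(P,float).reshape(-1,1,3),cv2.Rodrigues(R)[0],-R@E[:3,3],K,D)[0][:,0]
def tri(da,pa,db,pb):
    (o1,r1),(o2,r2)=ray(da,[pa]),ray(db,[pb]);r1=r1[0]/np.linalg.norm(r1);r2=r2[0]/np.linalg.norm(r2)
    t=np.linalg.lstsq(np.c_[r1,-r2],o2-o1,rcond=None)[0];a=o1+t[0]*r1;b=o2+t[1]*r2
    return (a+b)/2,np.linalg.norm(a-b)
def crop(d,x0,y0,w,h,f,name):
    im=d["image"][y0:y0+h,x0:x0+w,::-1];im=np.clip(im.astype(float)*1.6,0,255).astype(np.uint8)
    cv2.imwrite(name,cv2.resize(im,None,fx=f,fy=f,interpolation=cv2.INTER_CUBIC))
E
python3 - <<'E'
from h import *
s=bot.get_image("scene");t=bot.get_image("top")
crop(s,130,120,110,80,7,"pics/s_w.png");crop(s,185,175,155,90,5,"pics/s_b.png")
crop(t,230,180,200,90,4,"pics/t_b.png")
for n,d in(("s",s),("t",t)):
    hsv=cv2.cvtColor(d["image"],cv2.COLOR_RGB2HSV)
    for c,lo,hi in(("blue",(105,120,40),(125,255,255)),("orange",(8,150,60),(20,255,255)),("red",(0,120,40),(6,255,255))):
        m=cv2.inRange(hsv,lo,hi);k,l,st,ce=cv2.connectedComponentsWithStats(m)
        for i in range(1,k):
            if st[i,4]>12: print(n,c,st[i].tolist(),ce[i].round(1).tolist(),cv2.minAreaRect(np.argwhere(l==i)[:,::-1].astype(np.float32)))
E
```

```text
s blue [540, 0, 20, 6, 67] [551.3, 1.6] ((549.5, 2.5), (5.0, 19.0), 90.0)
s blue [152, 146, 32, 44, 519] [165.6, 169.5] ((163.99864196777344, 168.2370147705078), (47.635746002197266, 15.051491737365723), 57.425941467285156)
s blue [228, 391, 10, 13, 48] [232.9, 397.1] ((232.5, 397.0000305175781), (13.435027122497559, 3.535533905029297), 45.0)
s orange [192, 128, 41, 37, 644] [209.4, 147.6] ((208.3860626220703, 149.5151824951172), (46.24590301513672, 20.193946838378906), 42.61405563354492)
s orange [145, 212, 12, 9, 73] [150.9, 216.3] ((150.7353057861328, 216.44119262695312), (7.033533096313477, 11.884244918823242), 75.96376037597656)
s orange [248, 223, 10, 8, 36] [252.5, 227.2] ((252.08901977539062, 227.09588623046875), (10.533703804016113, 4.798686981201172), 20.556045532226562)
s red [248, 198, 21, 22, 38] [257.5, 209.3] ((258.0, 208.5), (1.5992255210876465, 28.974201202392578), 41.18592834472656)
s red [436, 313, 114, 107, 2754] [495.0, 367.8] ((495.57525634765625, 366.74041748046875), (108.12976837158203, 62.6688117980957), 31.429563522338867)
t blue [374, 195, 44, 17, 420] [395.0, 202.7] ((395.3399963378906, 203.12002563476562), (42.850669860839844, 11.45512866973877), 8.130102157592773)
t orange [372, 246, 44, 15, 450] [393.7, 253.0] ((393.68463134765625, 252.97694396972656), (10.542952537536621, 43.53619384765625), 82.87498474121094)
t red [91, 193, 46, 40, 730] [113.5, 212.6] ((113.5, 212.5), (39.0, 45.0), 90.0)
```

View pics/s_w.png

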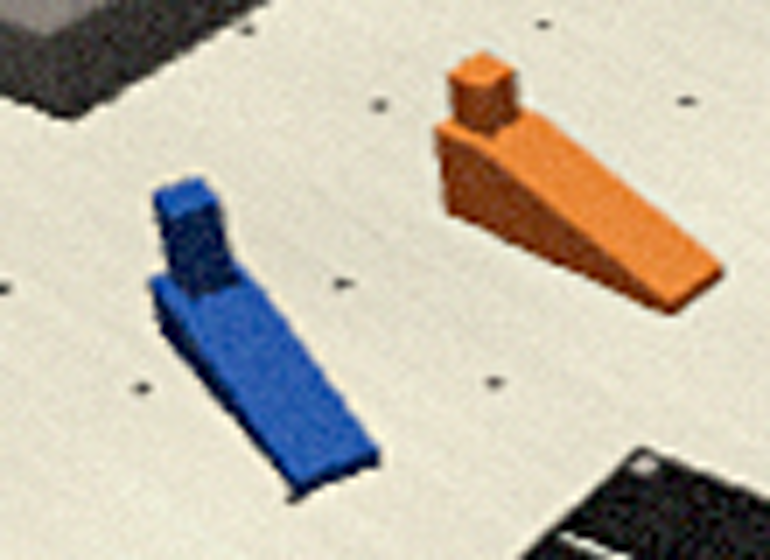

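View pics/s_b.png

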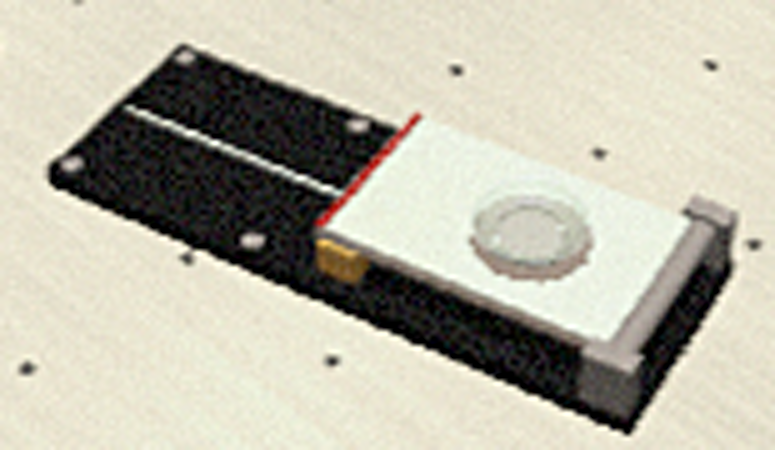

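View pics/t_b.png

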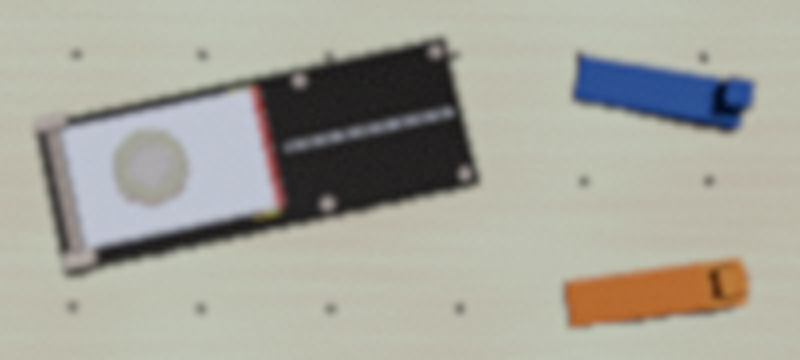

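Run:
```python
from h import *
s=bot.get_image("scene");t=bot.get_image("top")
f=lambda x0,y0,k,pts:[(x0+(u+.5)/k-.5,y0+(v+.5)/k-.5) for u,v in pts]
P=lambda n,v:print(n,np.round(np.array(v)*1000,1).tolist())
sb=f(185,175,5,[(50,168),(185,43),(630,418),(734,262)]);tb=f(230,180,4,[(444,38),(479,183),(70,272),(37,122)])
P("base s",plane(s,sb,.012));P("base t",plane(t,tb,.012))
P("red s",plane(s,f(185,175,5,[(318,224),(419,115)]),.038));P("red t",plane(t,f(230,180,4,[(253,87),(279,211)]),.038))
P("line s",plane(s,f(185,175,5,[(125,107),(340,192)]),.012));P("line t",plane(t,f(230,180,4,[(285,147),(452,113)]),.012))
P("post s",plane(s,f(130,120,7,[(184.5,196)]),.07));P("post t",plane(t,f(230,180,4,[(738,96)]),.07))
P("tip s",plane(s,f(130,120,7,[(292,500),(380,464)]),0));P("tip s8",plane(s,f(130,120,7,[(302,487),(378,453)]),.008))
P("tip t",plane(t,f(230,180,4,[(579,52),(574,100)]),.004))
P("thick t",plane(t,f(230,180,4,[(738,128)]),.0))
P("tri",tri(s,f(130,120,7,[(184.5,196)])[0],t,f(230,180,4,[(738,96)])[0])[0])
# blue mask median line of the slope in top
P("orange post",plane(t,f(230,180,4,[(735,275)]),.07));P("orange tip",plane(t,f(230,180,4,[(568,305)]),.004))
```

```text
base s [[661.5, -87.2, 12.0], [546.1, -112.0, 12.0], [591.6, 231.1, 12.0], [478.6, 207.4, 12.0]]
base t [[660.3, -89.8, 12.0], [545.3, -115.3, 12.0], [474.5, 201.1, 12.0], [591.5, 229.1, 12.0]]
red s [[616.6, 60.1, 38.0], [525.3, 41.7, 38.0]]
red t [[615.3, 60.9, 38.0], [519.6, 41.0, 38.0]]
line s [[604.0, -95.4, 12.0], [573.8, 32.6, 12.0]]
line t [[572.9, 35.5, 12.0], [600.4, -95.1, 12.0]]
post s [[610.0, -304.7, 70.0]]
post t [[604.5, -305.9, 70.0]]
tip s [[652.4, -197.5, 0.0], [615.3, -190.3, 0.0]]
tip s8 [[650.0, -192.4, 8.0], [617.1, -187.7, 8.0]]
tip t [[651.4, -198.2, 4.0], [612.7, -193.0, 4.0]]
thick t [[591.6, -324.9, 0.0]]
tri [606.4, -308.1, 66.2]
orange post [[468.9, -298.2, 70.0]]
orange tip [[451.3, -184.3, 4.0]]
```

```bash
cat >> h.py <<'E'
from scipy.spatial.transform import Rotation as Ro
def to(tgt,yaw=None):
    "target TCP (mm, world), yaw deg of jaw axis (tool x); prints tool shift mm + twist"
    s=bot.get_state();R=Ro.from_quat(s["eef_rot"]).as_matrix();p=np.array(s["eef_pos"])*1000
    print("clock",round(s["clock"],2),"pos",p.round(1),"x",R[:,0].round(3),"y",R[:,1].round(3),"z",R[:,2].round(3),"F",np.round(s["force"],1),"open",round(s["opening"],3),"j",np.round(s["joint_pos"],2))
    cy=np.degrees(np.arctan2(R[1,0],R[0,0]));print("jaw yaw",cy.round(2))
    print("shift",(R.T@(np.array(tgt)-p)).round(1))
    if yaw is not None:
        print("twist(about tool y; y down => -dyaw)",[round(-((yaw+k-cy+180)%360-180),2) for k in(0,90,180,270)])
E
python3 -c "
from h import *
to([608,-307,160],78)"
```

```text
clock 0.3 pos [264.8 565.9 231. ] x [ 0.424  0.906 -0.001] y [-0.    -0.001 -1.   ] z [-0.906  0.424  0.   ] F [0.1 1.6 0.4] open 0.999 j [ 0.95  0.53  1.43  0.    1.18 -0.18]
jaw yaw 64.92
shift [-645.    71.3 -680.9]
twist(about tool y; y down => -dyaw) [np.float64(-13.08), np.float64(-103.08), np.float64(166.92), np.float64(76.92)]
```

```bash
python3 -m creep '[-25,0,-26,-1, -55,0,-58,-2, -87,0,-92,-4, -119,0,-126,-5, -151,0,-159,-7, -183,0,-193,-8, -215,0,-227,-10, -247,0,-261,-11, -279,0,-294,-12, -311,0,-328,-13]' && python3 -c "
from h import *
to([608,-307,160],78)"
```

```text
clock: 1.3
eef_pos: [0.4306, 0.1436, 0.2316]
eef_rot: [0.55, 0.445, -0.445, -0.55]
force: [0.7, -0.2, 0.1]
opening: 1.002
clock 1.3 pos [430.6 143.6 231.6] x [0.209 0.978 0.   ] y [ 0.001  0.    -1.   ] z [-0.978  0.209 -0.001] F [ 0.7 -0.2  0.1] open 1.002 j [ 0.07  0.3   1.85  0.    1.   -1.29]
jaw yaw 77.96
shift [-403.7   71.6 -267.4]
twist(about tool y; y down => -dyaw) [np.float64(-0.04), np.float64(-90.04), np.float64(179.96), np.float64(89.96)]
```

```bash
python3 -m creep '[-40,0,-27,0, -80,0,-54,0, -120,5,-80,0, -160,10,-107,0, -201,15,-134,0, -242,20,-161,0, -283,25,-188,0, -324,30,-215,0, -364,35,-241,0, -403,40,-267,0]'
python3 - <<'E'
from h import *
to([608,-307,160],78)
s=bot.get_image("scene");t=bot.get_image("top")
crop(s,110,90,150,110,5,"pics/s1.png");crop(t,340,170,120,100,6,"pics/t1.png")
E
```

```text
clock: 2.3
eef_pos: [0.6073, -0.3068, 0.191]
eef_rot: [-0.55, -0.444, 0.444, 0.55]
force: [0.2, -0.5, -0.0]
opening: 0.998
clock 2.3 pos [ 607.3 -306.8  191. ] x [0.21  0.978 0.   ] y [ 0.  0. -1.] z [-0.978  0.21  -0.   ] F [ 0.2 -0.5 -0. ] open 0.998 j [-0.63  0.65  1.32  0.    1.18 -1.99]
jaw yaw 77.88
shift [-0.1 31.  -0.8]
twist(about tool y; y down => -dyaw) [np.float64(-0.12), np.float64(-90.12), np.float64(179.88), np.float64(89.88)]
```

View pics/s1.png

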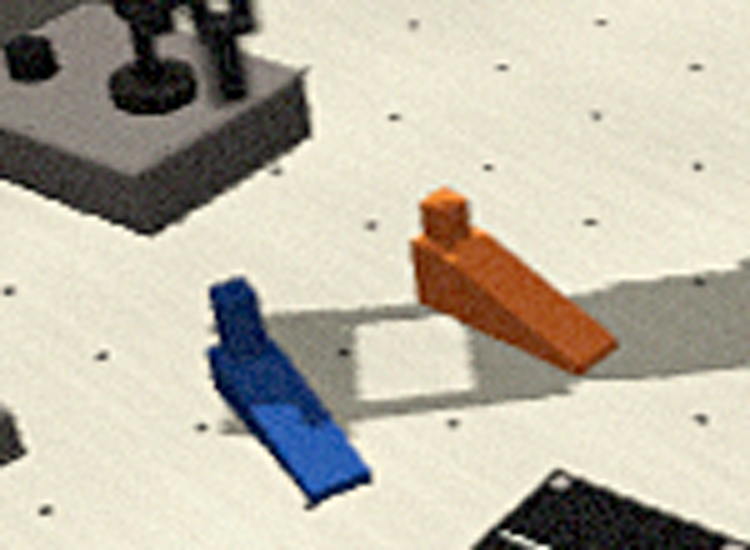

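The orange wedge is untouched, and the open fingers show above the blue post at about (190,60) in the crop. I'll descend partway and check.

```bash
python3 -m creep '[0,20,0,0, 0,45,-1,0, 0,65,-1,0, 0,80,-1,0, 0,90,-1,0, 0,96,-1,0, 0,100,-1,0, 0,100,-1,0, 0,100,-1,0, 0,100,-1,0]'
python3 - <<'E'
from h import *
to([608,-307,34],78)
s=bot.get_image("scene");t=bot.get_image("top")
crop(s,110,90,110,110,5,"pics/s2.png");crop(t,340,150,120,100,6,"pics/t2.png")
E
```

```text
clock: 3.4
eef_pos: [0.6083, -0.3052, 0.0922]
eef_rot: [0.55, 0.445, -0.444, -0.549]
force: [-0.2, -0.2, -0.7]
opening: 0.998
clock 3.4 pos [ 608.3 -305.2   92.2] x [ 0.209  0.978 -0.001] y [ 0.001 -0.001 -1.   ] z [-0.978  0.209 -0.001] F [-0.2 -0.2 -0.7] open 0.998 j [-0.63  0.76  1.39 -0.    0.99 -1.99]
jaw yaw 77.92
shift [-1.8 58.2 -0. ]
twist(about tool y; y down => -dyaw) [np.float64(-0.08), np.float64(-90.08), np.float64(179.92), np.float64(89.92)]
```

View pics/s2.png

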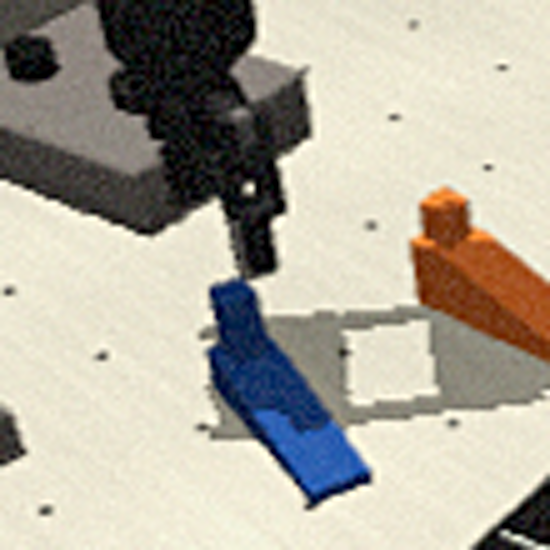

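View pics/t2.png

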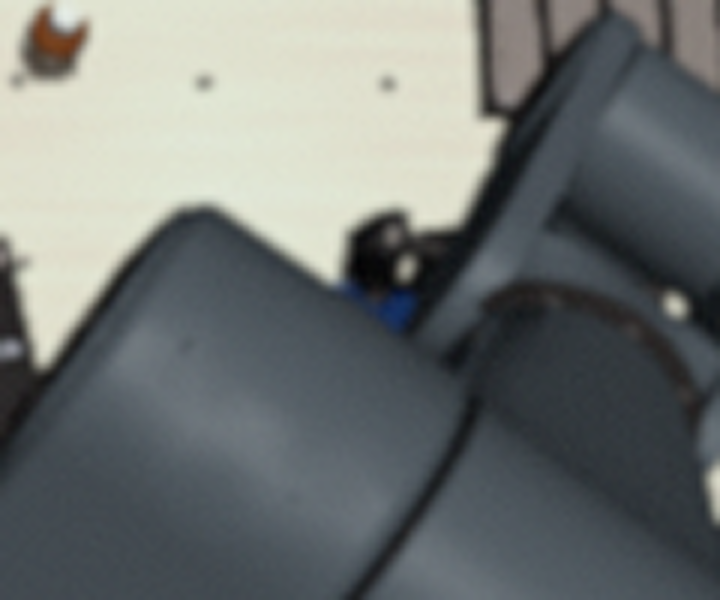

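The near finger's tip is at about (257,275) in the scene crop, just past the post at (235,300), so the jaws straddle it as planned. Next I descend to grasp height.

```bash
python3 -m creep '[-1,10,0,0, -2,22,0,0, -2,32,0,0, -2,40,0,0, -2,46,0,0, -2,51,0,0, -2,55,0,0, -2,57,0,0, -2,57,0,0, -2,57,0,0]'
python3 - <<'E'
from h import *
to([608,-307,34],78)
s=bot.get_image("scene")
crop(s,110,90,110,110,5,"pics/s3.png")
E
```

```text
clock: 4.5
eef_pos: [0.6076, -0.307, 0.0346]
eef_rot: [0.55, 0.445, -0.445, -0.55]
force: [0.2, -0.6, -0.8]
opening: 0.997
clock 4.5 pos [ 607.6 -307.    34.6] x [ 0.209  0.978 -0.   ] y [ 0.001 -0.    -1.   ] z [-0.978  0.209 -0.001] F [ 0.2 -0.6 -0.8] open 0.997 j [-0.63  0.84  1.41 -0.    0.89 -1.99]
jaw yaw 77.92
shift [ 0.   0.6 -0.4]
twist(about tool y; y down => -dyaw) [np.float64(-0.08), np.float64(-90.08), np.float64(179.92), np.float64(89.92)]
```

View pics/s3.png

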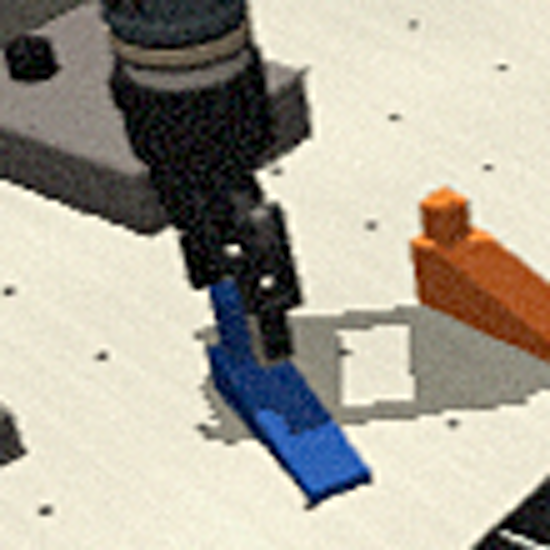

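Run:
```python
from h import *
s=bot.get_image("scene");c=np.array([607.6,-307]);u=np.array([.209,.978]);v=np.array([.978,-.209])
for a in (42,52):
  for l in(-11,0,11):
    for z in (48,):
      p=proj(s,np.array([*(c+a*u+l*v),z])/1000)[0]; print(a,l,((p-[110,90]+.5)*5-.5).round(0))
for l in(-11,11):
  for a in(-11,11):
      p=proj(s,np.array([*(c+a*u+l*v),70])/1000)[0]; print("post",a,l,((p-[110,90]+.5)*5-.5).round(0))
```

```text
42 -11 [290. 349.]
42 0 [271. 355.]
42 11 [253. 362.]
52 -11 [298. 357.]
52 0 [279. 364.]
52 11 [260. 371.]
post -11 -11 [243. 271.]
post 11 -11 [260. 289.]
post -11 11 [206. 284.]
post 11 11 [222. 302.]
```

Predicted and seen post and fingertip agree to about 1 px, so I'll close.

```bash
python3 -m creep '[0,0,0,0, 0,0,0,0, 0,0,0,0, 0,0,0,0, 0,0,0,0, 0,0,0,0, 0,0,0,0, 0,0,0,0, 0,0,0,0, 0,0,0,0]' 10
python3 - <<'E'
from h import *
to([608,-307,34],78)
s=bot.get_image("scene")
crop(s,110,90,110,110,5,"pics/s4.png")
E
```

```text
clock: 5.6
eef_pos: [0.6076, -0.307, 0.0346]
eef_rot: [0.55, 0.445, -0.445, -0.55]
force: [0.6, -0.7, 2.9]
opening: 0.25
clock 5.6 pos [ 607.6 -307.    34.6] x [ 0.209  0.978 -0.   ] y [ 0.001 -0.    -1.   ] z [-0.978  0.209 -0.001] F [ 0.6 -0.7  2.9] open 0.25 j [-0.63  0.84  1.41 -0.    0.89 -1.99]
jaw yaw 77.92
shift [ 0.1  0.6 -0.3]
twist(about tool y; y down => -dyaw) [np.float64(-0.08), np.float64(-90.08), np.float64(179.92), np.float64(89.92)]
```

View pics/s4.png

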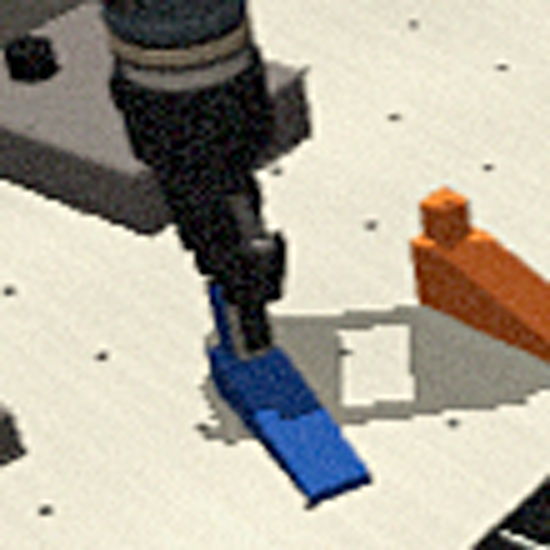

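```bash
python3 -m creep '[0,-5,0,0, 0,-15,0,0, 0,-27,0,0, 0,-38,0,0, 0,-46,0,0, 0,-52,0,0, 0,-56,0,0, 0,-58,0,0, 0,-58,0,0, 0,-58,0,0]'
python3 - <<'E'
from h import *
to([597.4,-73.9,92],102.3)
s=bot.get_image("scene")
crop(s,110,90,150,110,5,"pics/s5.png")
E
```

```text
clock: 6.65
eef_pos: [0.6072, -0.3066, 0.0919]
eef_rot: [-0.55, -0.445, 0.445, 0.55]
force: [0.7, 0.3, -1.1]
opening: 0.252
clock 6.65 pos [ 607.2 -306.6   91.9] x [0.209 0.978 0.   ] y [-0.001  0.001 -1.   ] z [-0.978  0.209  0.001] F [ 0.7  0.3 -1.1] open 0.252 j [-0.63  0.76  1.39 -0.    0.99 -1.99]
jaw yaw 77.92
shift [225.5   0.   58.2]
twist(about tool y; y down => -dyaw) [np.float64(-24.38), np.float64(-114.38), np.float64(155.62), np.float64(65.62)]
```

View pics/s5.png

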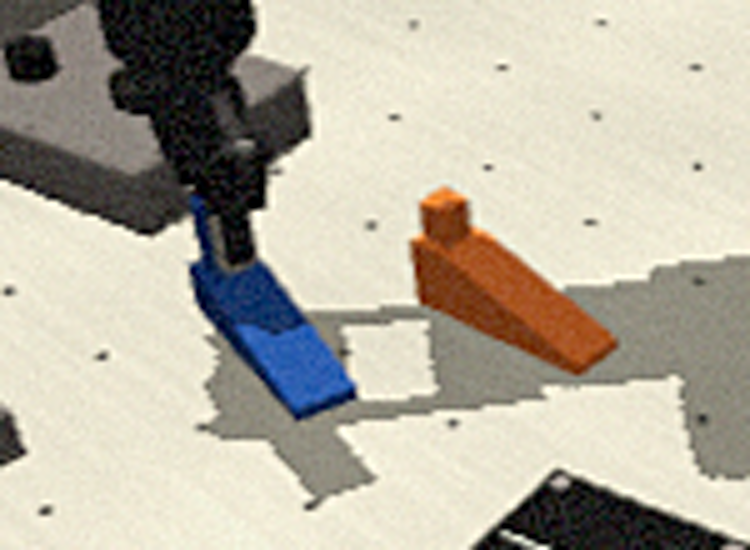

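The wedge is lifted with its thin end at about (325,405), roughly level. Next I carry it over the apron while turning.

```bash
python3 -m creep '[12,0,3,-1, 38,0,10,-4, 68,0,18,-8, 98,0,26,-11, 128,0,33,-14, 158,0,41,-17, 186,0,48,-20, 208,0,54,-22, 221,0,57,-24, 225,0,58,-24]'
python3 - <<'E'
from h import *
to([597.4,-73.9,92],102.3)
s=bot.get_image("scene");t=bot.get_image("top")
crop(s,170,120,150,110,5,"pics/s6.png");crop(t,250,150,150,110,5,"pics/t6.png")
p=np.array(bot.get_state()["eef_pos"])*1000;u=np.array([-.213,.977]);v=np.array([.977,.213])
for l in(-18,18):
  for n,d,o in(("s",s,[170,120]),("t",t,[250,150])):
    q=proj(d,np.array([*(p[:2]+115*u+l*v),p[2]-34.6])/1000)[0];print(n,l,((q-o+.5)*5-.5).round(0))
E
```

```text
clock: 7.7
eef_pos: [0.5974, -0.0727, 0.0922]
eef_rot: [-0.444, -0.55, 0.55, 0.445]
force: [0.5, -0.3, -0.3]
opening: 0.25
clock 7.7 pos [597.4 -72.7  92.2] x [-0.209  0.978  0.001] y [-0.001  0.    -1.   ] z [-0.978 -0.209  0.001] F [ 0.5 -0.3 -0.3] open 0.25 j [-0.31  0.68  1.6   0.    0.86 -2.09]
jaw yaw 102.08
shift [-1.2  0.2  0.2]
twist(about tool y; y down => -dyaw) [np.float64(-0.22), np.float64(-90.22), np.float64(179.78), np.float64(89.78)]
s -18 [441. 382.]
t -18 [261. 350.]
s 18 [402. 424.]
t 18 [249. 293.]
```

View pics/s6.png

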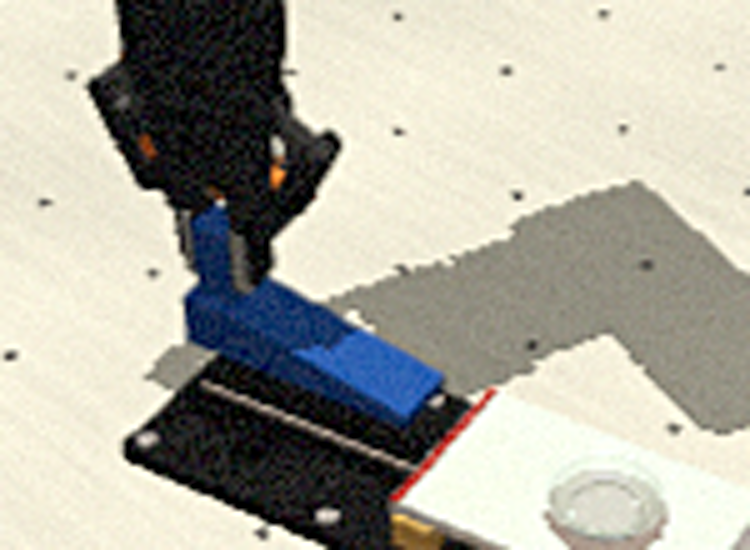

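View pics/t6.png

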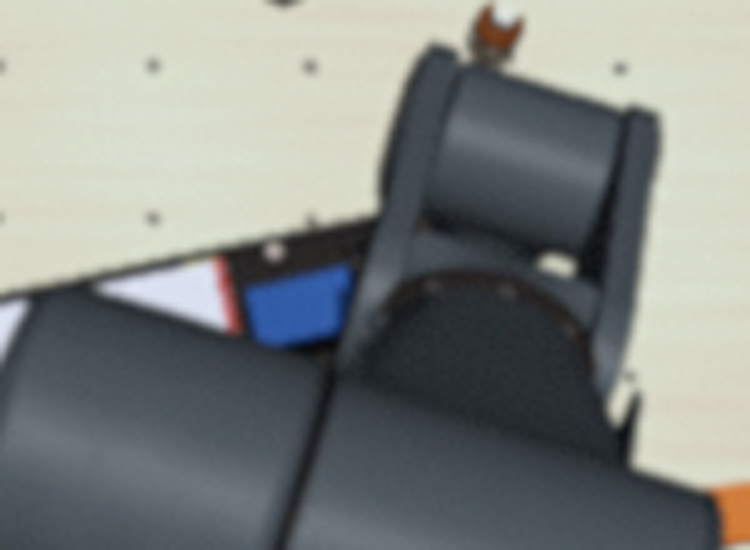

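Both views match the prediction within about 1 px: thin end at (405,425)-(442,378) in the scene crop, just short of the red edge. I'll lower it onto the apron.

```bash
python3 -m creep '[-1,8,0,0, -2,18,0,0, -3,27,0,0, -3,34,0,0, -3,39,0,0, -3,42,0,0, -3,44,0,0, -3,45,0,0, -3,45,0,0, -3,45,0,0]'
python3 - <<'E'
from h import *
to([597.4,-73.9,46.6],102.3)
s=bot.get_image("scene")
crop(s,170,120,150,110,5,"pics/s7.png")
E
```

```text
clock: 8.8
eef_pos: [0.5987, -0.0776, 0.0476]
eef_rot: [0.446, 0.549, -0.549, -0.445]
force: [-0.2, 0.3, -1.3]
opening: 0.251
clock 8.8 pos [598.7 -77.6  47.6] x [-0.207  0.978 -0.   ] y [ 0.001 -0.    -1.   ] z [-0.978 -0.207 -0.001] F [-0.2  0.3 -1.3] open 0.251 j [-0.31  0.75  1.62  0.    0.77 -2.09]
jaw yaw 101.92
shift [3.9 1.  0.5]
twist(about tool y; y down => -dyaw) [np.float64(-0.38), np.float64(-90.38), np.float64(179.62), np.float64(89.62)]
```

View pics/s7.png

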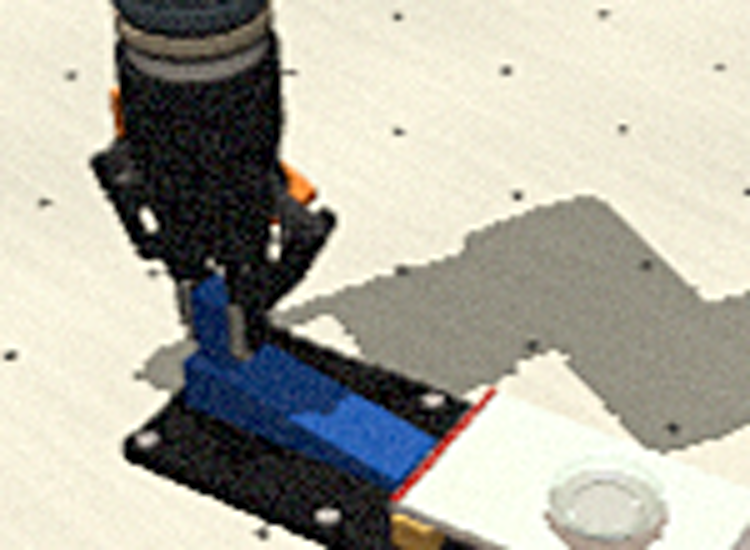

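Run:
```python
from h import *
s=bot.get_image("scene")
fe=np.array([570.3,50.2]);u=np.array([-.213,.977]);v=np.array([.977,.213])
g=lambda pts:[(170+(a+.5)/5-.5,120+(b+.5)/5-.5) for a,b in pts]
def B(pts,z):
  for p in plane(s,g(pts),z/1000): d=p[:2]*1000-fe;print(z,"x",(d@v).round(1),"y",(d@u).round(1))
B([(188,405),(290,450),(380,490)],12)
B([(188,358),(203,345)],40)
B([(395,498),(494,392)],38)
B([(190,280),(225,295)],82)
p=np.array(bot.get_state()["eef_pos"])[:2]*1000-fe;print("tcp",p@v,p@u)
```

```text
12 x 19.9 y -143.8
12 x 21.4 y -78.9
12 x 22.8 y -24.1
40 x 14.9 y -144.3
40 x 2.6 y -144.0
38 x 46.3 y 0.2
38 x -44.4 y 2.1
82 x 3.8 y -146.6
82 x 4.7 y -124.5
tcp 0.45236996965099363 -130.90006122060626
```

```bash
python3 -m creep '[0,0,1,0, 0,0.4,2,-0.5, 0,0.8,2,-1, 0,1.1,2,-1, 0,1.3,2,-1, 0,1.3,2,-1, 0,1.3,2,-1, 0,1.3,2,-1, 0,1.3,2,-1, 0,1.3,2,-1]'
python3 - <<'E'
from h import *
to([579.9,6.2,46.6],102.3)
E
```

```text
clock: 9.9
eef_pos: [0.5963, -0.078, 0.0465]
eef_rot: [-0.44, -0.553, 0.553, 0.441]
force: [-2.2, 0.0, 4.9]
opening: 0.247
clock 9.9 pos [596.3 -78.   46.5] x [-0.224  0.975  0.   ] y [-0. -0. -1.] z [-0.975 -0.224  0.   ] F [-2.2  0.   4.9] open 0.247 j [-0.32  0.75  1.62 -0.    0.77 -2.11]
jaw yaw 102.93
shift [85.7 -0.1 -2.9]
twist(about tool y; y down => -dyaw) [np.float64(0.63), np.float64(-89.37), np.float64(-179.37), np.float64(90.63)]
```

Contact at about 6 N, so the wedge is flat on the base. Next I slide it in to around first contact with the plate, then a bit more.

```bash
python3 -m creep '[4,0,0,0, 12,0,0,0, 22,0,0,0, 32,0,0,0, 42,0,0,0, 52,0,0,0, 61,0,0,0, 68,0,0,0, 73,0,0,0, 75,0,0,0]'
python3 - <<'E'
from h import *
to([579.9,6.2,46.6],102.3)
s=bot.get_image("scene");t=bot.get_image("top")
crop(s,170,120,150,110,5,"pics/s8.png")
E
```

```text
clock: 10.9
eef_pos: [0.5808, -0.0049, 0.0466]
eef_rot: [0.441, 0.554, -0.553, -0.439]
force: [1.7, -8.6, 4.8]
opening: 0.248
clock 10.9 pos [580.8  -4.9  46.6] x [-0.225  0.974 -0.003] y [ 0.003 -0.002 -1.   ] z [-0.974 -0.225 -0.002] F [ 1.7 -8.6  4.8] open 0.248 j [-0.2   0.73  1.68 -0.    0.73 -2.  ]
jaw yaw 103.02
shift [11.1 -0.1 -1.7]
twist(about tool y; y down => -dyaw) [np.float64(0.72), np.float64(-89.28), np.float64(-179.28), np.float64(90.72)]
```

View pics/s8.png

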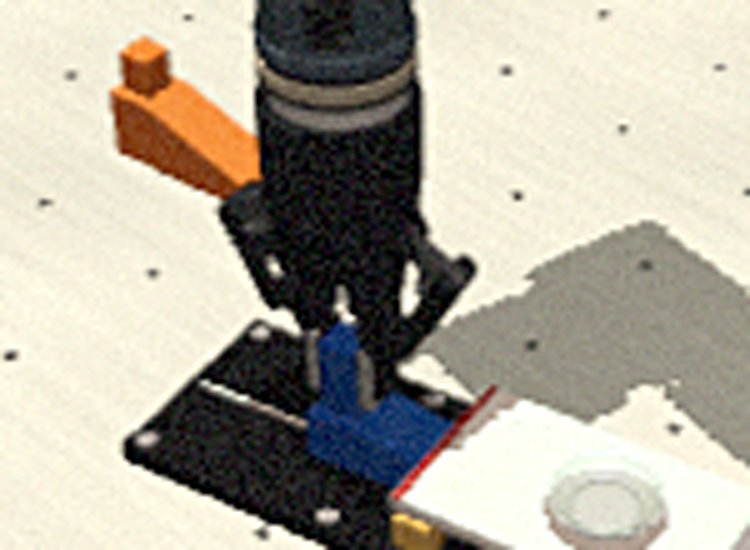

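The red edge is at (395,496)-(495,388) in the crop, starting to lift. The push is about 9 N. I'll slide the last 11 mm.

```bash
python3 -m creep '[2,0,0,0, 5,0,0,0, 8,0,0,0, 10,0,0,0, 11,0,0,0, 11,0,0,0, 11,0,0,0, 11,0,0,0, 11,0,0,0, 11,0,0,0]'
python3 - <<'E'
from h import *
to([579.9,6.2,46.6],102.3)
s=bot.get_image("scene");t=bot.get_image("top")
crop(s,190,140,150,110,5,"pics/s9.png");crop(t,220,160,150,110,5,"pics/t9.png")
cv2.imwrite("pics/s9full.png",s["image"][:,:,::-1])
E
```

```text
clock: 12.0
eef_pos: [0.5785, 0.0055, 0.0465]
eef_rot: [0.442, 0.553, -0.553, -0.439]
force: [1.7, -6.7, 5.2]
opening: 0.246
clock 12.0 pos [578.5   5.5  46.5] x [-0.225  0.974 -0.002] y [ 0.003 -0.002 -1.   ] z [-0.974 -0.225 -0.003] F [ 1.7 -6.7  5.2] open 0.246 j [-0.18  0.73  1.69 -0.    0.72 -1.98]
jaw yaw 102.98
shift [ 0.4 -0.1 -1.6]
twist(about tool y; y down => -dyaw) [np.float64(0.68), np.float64(-89.32), np.float64(-179.32), np.float64(90.68)]
```

View pics/s9.png

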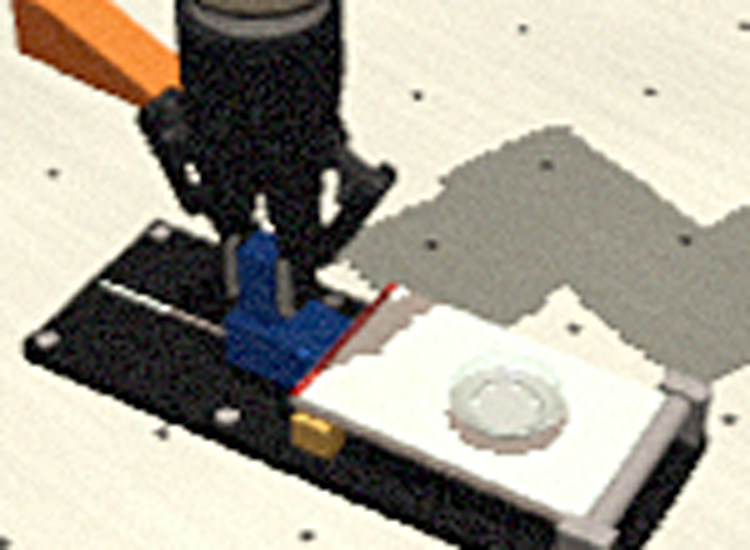

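View pics/t9.png

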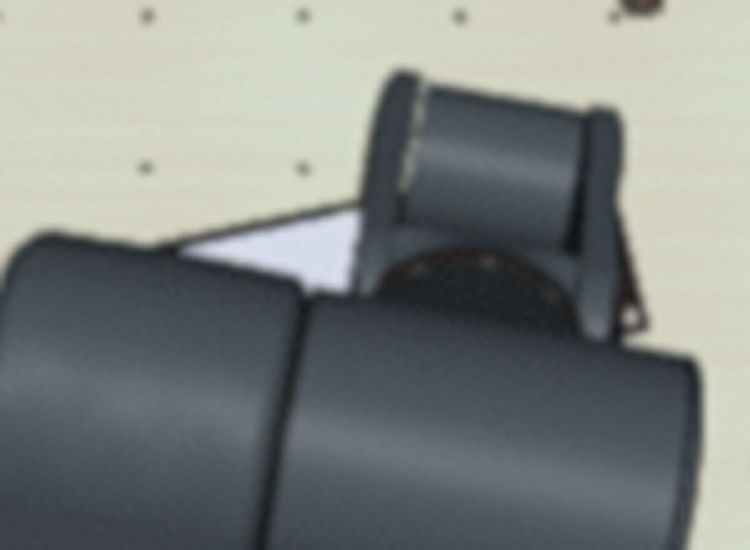

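The plate edge is visibly up off the brass rest at (315,435), the dish is in place at (510,405), and the finger is clear of the red edge. I'll quantify the lift against the first picture.

Run:
```python
from h import *
s=bot.get_image("scene");now=s["image"].astype(float);old=cv2.imread("pics/scene0.png")[:,:,::-1].astype(float)
mid=cv2.imread("pics/s9full.png")[:,:,::-1].astype(float)
def line(im):
    sub=im[190:226,244:276];r=(sub[:,:,0]-(sub[:,:,1]+sub[:,:,2])/2)/(sub.sum(2)+30);r[r<.12]=0
    # keep main red stripe: hue near 0 (g~b)
    r[(sub[:,:,1]-sub[:,:,2])>.12*sub.sum(2)]=0
    v,u=np.nonzero(r>0);w=r[v,u];v=v+190;u=u+244
    for _ in range(3):
        c=np.polyfit(u,v,1,w=np.sqrt(w));k=abs(np.polyval(c,u)-v)<3;u,v,w=u[k],v[k],w[k]
    return c,len(u)
P=np.array([570.3,50.2])
for z in(38,42,44): print(z,proj(s,np.array([*P,z])/1000)[0].round(2))
for n,i in(("old",old),("mid",mid),("now",now)):
    c,k=line(i);print(n,c.round(3),k,[np.polyval(c,u).round(2) for u in(252,258.5,264)])
```

```text
38 [258.59 207.9 ]
42 [258.58 206.7 ]
44 [258.58 206.09]
old [ -1.091 490.191] 55 [np.float64(215.25), np.float64(208.16), np.float64(202.16)]
mid [ -1.094 489.925] 48 [np.float64(214.27), np.float64(207.16), np.float64(201.14)]
now [ -1.1   491.519] 49 [np.float64(214.37), np.float64(207.22), np.float64(201.17)]
```

View pics/s9full.png

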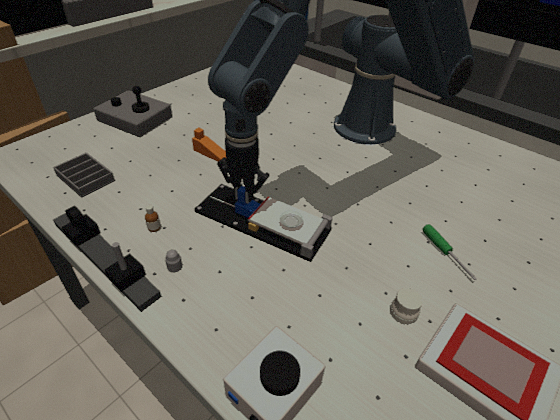

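```bash
python3 -c "
from station import bot
s=bot.get_state();print(s['clock'],s['eef_pos'],s['force'],s['opening'],s['dq'])
bot.hand_in()"
```

```text
12.15 [0.57850066 0.00550374 0.0465237 ] [ 1.92995156 -5.14179422  4.18977143] 0.2533605789580679 [-0.00111167  0.00048215  0.0013541   0.00140833 -0.00018778 -0.00067704]
the job is handed in; nothing more can be done
```

I gripped the blue wedge by its post, laid it flat on the apron, and slid it in under the plate until the free edge lifted. I handed the job in at 12.15 s with the gripper still holding it.

**Lift:** the arm position puts the thin end about 69.6 mm in, which means a lift of about 3.9 mm. The red edge moved about 1.0 px in the scene camera, which means about 3.3 mm, give or take roughly 0.8 mm. Both are within 2–6 mm. They differ by about 0.6 mm, within what the camera can resolve.

**Other checks:** the arm was at rest with small forces on the tool (about 5 N against the push, 4 N upward). In the last picture the fingers are clear of the plate, the dish is standing in place, and the orange wedge and other things look where they were. The arm hid the plate edge from the top camera at the end, so the final picture check rests on the scene camera alone.

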